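Refit the volume knob on a desktop audio controller

TASK

Put the loose metal volume knob back into the round well of the black desktop controller: set it upright in the well and turn it under light pressure until its lugs drop into the hidden drive, so that its flange sits fully home, flat on the metal pedestal, then let go. The mechanism is delicate: a few newtons are enough, never push down hard, and leave the solder reel, battery and multimeter where they are.

Things in the scene. Friction and masses are not known exactly. Their poses are not given: they have to be found in the camera images.
- knob_grip (a point): Centre of the round grip (diameter 38 mm, 30 mm tall) of the loose plain aluminium volume knob, on its axis; z is up along the axis. The knob stands upright on the worktop, 62 mm tall, 70 to 130 g; this point is 15 mm below its top and 47 mm above its lowest point.
- knob_seat (a point): Centre of the underside of the knob's flange (diameter 46 mm, 4 mm thick), on the axis, 19 mm below the grip's centre, 28 mm above the lowest point. Below it is a round hub of diameter 30 mm, 16 mm long, then the lugs. It coincides with the well mouth when the knob is fully home.
- knob_lugs (a point): Lowest point of the knob, on its axis, at the tips of the four lugs: a cross of two bars, each 26 mm long, 6 mm wide, 12 mm tall, along this point's x and y. They enter the drive's cross recess (slots 9 mm wide) within about 0.1 rad of its angle, which repeats each quarter turn; else they rest on the drive's face, with the flange 6.5 to 11.5 mm above the well mouth.
- well_mouth (a point): Centre of the mouth of the round well (diameter 31.5 mm, small chamfer, 37 mm deep) in the top of a square aluminium pedestal, 56 mm wide, in the middle of the controller: a fixed black box 126 mm along x, 104 mm along y, x to its back, z up. The box's top is 46 mm, the pedestal's top and this point 49 mm above the worktop.
- drive_zone (a point): Fixed point on the well's axis 19 mm below its mouth. The face of the dark drive disc with the cross recess lies within 2.5 mm above or below it: its height and its angle are not measured and differ every time. It gives way down on a spring, 1.5 N at first, 6 N at 3 mm, then hard; over 25 N harms it. Rubbing lugs do not turn it (0.07 N m friction); once they drop in, the push ends and it turns along.
- reel: Solder reel standing on end, 53 mm in diameter, 37 mm tall, a bystander; origin at the centre of its underside.
- battery: 9 V block battery standing upright, 18 x 27 x 46 mm, a bystander; origin at the centre of its underside.
- meter: Yellow handheld multimeter lying on its back, 124 x 66 x 36 mm, a bystander; origin at the centre of its underside.
Not all that is in view belongs to the job. What is shaped like the part that bears knob_grip but orange is not meant.

How it is judged:
On the way:
1. the knob is lifted clear of the worktop (height (world z) of knob_seat above 0.055 m), for 0.1 s.
At the end, for the whole second after the job is handed in: The knob stands upright (within 0.05 rad) in the well, centred within 2.5 mm, its flange down on the pedestal within 1.5 mm, released and at rest (z of knob_seat in the frame of well_mouth between -0.0015 and 0.0015 m and horizontal distance between knob_seat and well_mouth below 0.0025 m and angle between knob_seat's own z axis and vertical below 0.05 rad and linear speed of knob below 0.01 m/s); the robot touches nothing.
It fails at once if knob and controller are pressed together with more than 25 N (contact force between knob and controller above 25 N).
It fails at once if the solder reel is moved more than 30 mm (distance of reel from where it was at the start of the episode above 0.03 m).
It fails at once if the battery is moved more than 30 mm (distance of battery from where it was at the start of the episode above 0.03 m).
It fails at once if the multimeter is moved more than 30 mm (distance of meter from where it was at the start of the episode above 0.03 m).
It also fails if it takes over 61 s, if anything falls off the work surface, if the arm or the gripper's body presses on something with over 40 N, if the wrist force passes 120 N, or if a joint passes its speed limit or range.

ROBOT

A 6-joint arm with a two-finger parallel gripper is mounted at the origin on a cart in front of the work surface, level with it; the furniture and walls round the work are solid. World frame = base frame: x ahead of the robot, y to its left, z up, the work surface at z = 0. Lengths are in m, angles in rad, forces in N, time in s.
With the tool pointing down it reaches from about 0.375 to 0.925 m from the base axis. Payload 5.7 kg.
Tool frame: the origin (TCP) lies midway between the tips of the shut fingers; the grasp point (between the pads) lies 19 mm behind it (manip.grasp_offset is the distance from the TCP to the grasp point, in m); z points along the fingers, y is the line along which they close (so a half turn about z gives the same grasp; the last joint's range is limited). The gripper opens to 85 mm and grips with 20 to 120 N. Pads are 22 mm wide; open, the fingers measure 114 mm over their backs; the gripper's body (76 mm by 85 mm) begins 54 mm behind the grasp point. The pads swing forward as they close: fully open they stand 13 mm farther back than shut.
Start: joints at [-1.218, 0.359, 1.51, -0, 1.272, -0.115], TCP at [0.271, -0.536, 0.231] pointing down, gripper open.
Joint ranges: [-2.97, 2.97], [-1.01, 2.36], [0.21, 2.38], [-0.96, 4.11], [0.2, 2.71], [-2.98, 2.98]. Speed limits (rad/s): [2.39, 2.39, 3.14, 3.14, 3.14, 3.14].

INTERFACE

Orientations are given as a 3x3 rotation matrix whose columns are the frame's x, y, z axes.
In Python, from bench import manip, cams gives the robot as it stands.
- The arm moves only by the tool arm_command, never from a script. Its argument "moves" is a list of rows, each an object with "turn": the turn, a rotation vector about the tool's x, y, z in units of 5 degrees (1.0 is 5 degrees), a list of three; "delta_pos": the shift along the tool's x, y, z in mm, a list of three; "claw": the opening in per cent of the stroke, from 0 (shut) to 100 (fully open). A call has 1 to 20 rows; each row is the pose to reach, as a shift and turn from the pose commanded when the call began, along the tool's axes at that moment; what a row does not reach only later rows make up. A row lasts 1/12 s, in which the tool goes at most 41.7 mm and 7.16 degrees, less where a joint would pass 70% of its speed; a pose out of reach is approached as far as the arm can. A call with a gripper value outside its range is refused whole. The fingers move at their own pace and stop on an object; the grip force is fixed at half the most. Time passes only in rows, so rows that repeat a pose let the fingers close. It gives the time, the measured TCP pose, the force, the opening and the grip force at its end, in the units of the state.
- manip.state(): the state, without advancing time (a new reading comes with each control period).
- cams.grab_frame(name): name is "side" or "top" or "wrist"; returns a dict with "frame" (400x640x3 uint8, red, green, blue), "fov_y" (degrees; the focal length in pixels is half the picture's height over the tangent of half this angle, whatever the lens; pixels are square), "cx", "cy" (the principal point, pixels), "eye" and "rotation" of the camera in the world. Camera axes: x right, y down, z forward; pixel columns grow to the right and rows downward; lengths in m; the calibration is good to about 2 mm. A picture is of the moment at which its call begins. There is no depth.
- manip.finish_job(): hands the job in; it is judged then, once.
The state is a dict: "t": time; "joint_pos": joint angles; "joint_velocities": joint speeds; "joint_efforts": joint torques, N m; "eef_pos": TCP position; "eef_rot": TCP orientation; "contact_force": force on the tool from outside, world axes, zero at the start; "moment": the same for the moment, N m; "opening": finger opening in m; "grip_force": force on a finger pad.
Only numpy, scipy, OpenCV 4.12 (cv2) and the standard library are available. Lean on these libraries where they do the work, as an engineer would, in place of code of your own. Each camera call takes 0.05 s, during which the arm holds its last target. There are 200 camera calls.

## Working session

There is one attempt and no reset: what is moved stays moved. The work goes in short steps, Python scripts to look and compute and a tool call to move; the robot and the scene stay as the last step left them, time stands still between calls to the robot, and variables do not carry over. Pictures are saved under pics/ and viewed, at most 10 in all, crops included, and the job is handed in when it is done.

Besides the shell and the picture viewer there is one more tool, called as a command line: name --argument value ..., lists and objects as JSON in quotes. arm_command: Moves the arm, as the interface text tells. Its arguments: {"type":"object","properties":{"moves":{"type":"array","items":{"type":"object","properties":{"turn":{"type":"array","items":{"type":"number"}},"delta_pos":{"type":"array","items":{"type":"number"}},"claw":{"type":"number"}}}}},"required":["moves"]}

```bash
mkdir -p pics; ls; cat > h.py <<'E'
import numpy as np, cv2
from bench import manip, cams
def grab(n,fn=None):
    f=cams.grab_frame(n)
    if fn: cv2.imwrite('pics/'+fn,f['frame'][:,:,::-1])
    return f
def ray(f,u,v):
    F=f['frame'].shape[0]/2/np.tan(np.radians(f['fov_y'])/2)
    d=np.array(f['rotation'])@np.array([(u-f['cx'])/F,(v-f['cy'])/F,1.0])
    return np.array(f['eye']),d/np.linalg.norm(d)
def onz(f,u,v,z):
    e,d=ray(f,u,v); return e+d*(z-e[2])/d[2]
def proj(f,p):
    F=f['frame'].shape[0]/2/np.tan(np.radians(f['fov_y'])/2)
    c=np.array(f['rotation']).T@(np.array(p)-np.array(f['eye']))
    return np.array([f['cx']+F*c[0]/c[2],f['cy']+F*c[1]/c[2]])
def tri(r1,r2):
    (a,d),(b,e)=r1,r2
    s=np.linalg.lstsq(np.c_[d,-e],b-a,rcond=None)[0]
    p,q=a+d*s[0],b+e*s[1]; return (p+q)/2,np.linalg.norm(p-q)
E
python3 - <<'E'
from h import *
a=grab('top','top1.png');b=grab('side','side1.png')
for f in (a,b): print(f['eye'],np.round(f['rotation'],3).tolist(),f['fov_y'],f['cx'],f['cy'])
print(manip.state())
E
```

```text
pics
[ 0.39399429 -0.20951671  0.91311712] [[0.016, -0.983, 0.183], [-1.0, -0.016, 0.006], [-0.003, -0.183, -0.983]] 53.62795522137333 323.716268663916 201.53791587076583
[ 0.68054802 -0.58068838  0.79751774] [[0.955, 0.269, -0.128], [0.297, -0.842, 0.449], [0.013, -0.467, -0.884]] 44.14066718587505 312.55606798115235 200.34170542783278
{'t': 0.1, 'joint_pos': array([-1.21807749e+00,  3.59471215e-01,  1.51137491e+00,  1.89944637e-05,
        1.27253118e+00, -1.15120045e-01]), 'joint_velocities': array([ 0.00056747,  0.00054634, -0.0021776 ,  0.00055927, -0.00094904,
        0.00120921]), 'joint_efforts': array([-1.46575776e-04, -5.28651917e+01, -2.79350084e+01, -1.21091011e-04,
        4.99309230e-03,  1.95145225e-05]), 'eef_pos': array([ 0.27033624, -0.53491521,  0.23049561]), 'eef_rot': array([[ 8.92547537e-01,  4.50952919e-01, -5.99470698e-04],
       [ 4.50953263e-01, -8.92545981e-01,  1.68105476e-03],
       [ 2.23021389e-04, -1.77075455e-03, -9.99998407e-01]]), 'contact_force': array([-0.16790861,  0.11022323, -0.05804644]), 'moment': array([ 0.00012669, -0.0405368 , -0.02367842]), 'grip_force': 0.0, 'opening': 0.08540498346143476}
```

View pics/top1.png

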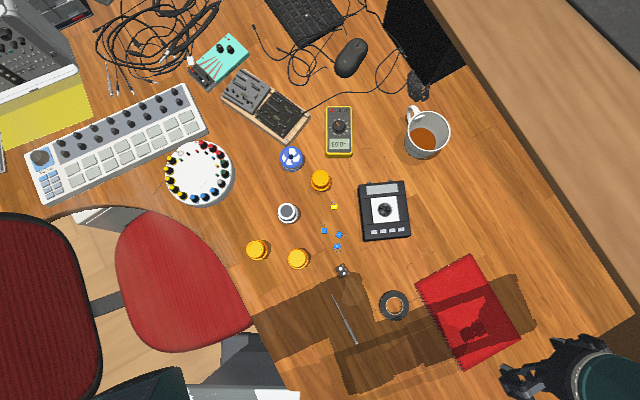

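View pics/side1.png

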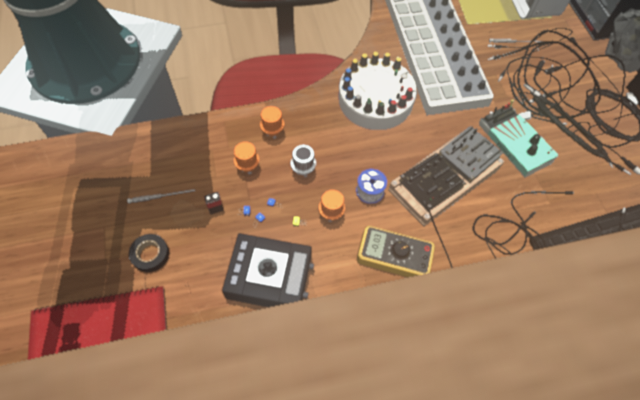

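The top view shows the metal knob at about (288,212), the controller's white pedestal at (385,209), and orange look-alikes nearby. In the side view the knob is at (303,157) and the pedestal at (268,268).

```bash
python3 - <<'E'
from h import *
a=grab('top');b=grab('side')
def quad(f,c,r=30):
    im=f['frame'];x0,y0=c[0]-r,c[1]-r
    p=im[y0:y0+2*r,x0:x0+2*r];hsv=cv2.cvtColor(p,cv2.COLOR_RGB2HSV)
    m=((hsv[...,1]<60)&(hsv[...,2]>170)).astype(np.uint8)
    n,l,s,ce=cv2.connectedComponentsWithStats(m);
    i=1+np.argmax(s[1:,4]);cs,_=cv2.findContours((l==i).astype(np.uint8),cv2.RETR_EXTERNAL,cv2.CHAIN_APPROX_NONE)
    h=cv2.convexHull(cs[0]);rect=cv2.minAreaRect(h);mm=cv2.moments(h)
    return np.array([mm['m10']/mm['m00']+x0,mm['m01']/mm['m00']+y0]),rect,cv2.boxPoints(rect)+[x0,y0]
A=quad(a,(385,209));B=quad(b,(268,268))
print(A,B)
p,g=tri(ray(a,*A[0]),ray(b,*B[0]));print('well',p,g, onz(a,*A[0],.049),onz(b,*B[0],.049))
for f,Q in((a,A),(b,B)): print([onz(f,*q,.049)[:2].round(4).tolist() for q in Q[2]])
p,g=tri(ray(a,288,211),ray(b,303,154));print('knobtop',p,g,onz(a,288,211,.062),onz(b,303,154,.062))
c=np.hstack([cv2.resize(a['frame'][180:240,258:318],None,fx=6,fy=6,interpolation=0),cv2.resize(b['frame'][130:190,273:333],None,fx=6,fy=6,interpolation=0)])
cv2.imwrite('pics/knob.png',c[:,:,::-1])
E
```

```text
(array([384.63977243, 209.17222653]), ((29.682926177978516, 30.146339416503906), (25.39925193786621, 26.282705307006836), 83.6598129272461), array([[370.21951008, 197.97560501],
       [396.341465  , 195.07316971],
       [399.14634323, 220.31707382],
       [373.02438736, 223.21950912]])) (array([267.07785397, 267.27255614]), ((28.884613037109375, 29.07692527770996), (37.065948486328125, 35.104793548583984), 11.309932708740234), array([[245.26922798, 280.65385056],
       [252.15384293, 246.2307682 ],
       [288.5       , 253.5       ],
       [281.61538315, 287.92308044]]))
well [ 0.53918    -0.33906901  0.05162866] 0.000633382245556131 [ 0.53936712 -0.33965309  0.049     ] [ 0.53893281 -0.33802203  0.049     ]
[[0.5641, -0.3079], [0.5716, -0.3661], [0.515, -0.3713], [0.5077, -0.3138]]
[[0.5137, -0.3694], [0.5035, -0.3112], [0.5641, -0.3053], [0.5722, -0.3633]]
knobtop [ 0.53021373 -0.12688532  0.06631951] 0.0026099580529537632 [ 0.5298103  -0.12722134  0.062     ] [ 0.53033737 -0.12332016  0.062     ]
```

View pics/knob.png

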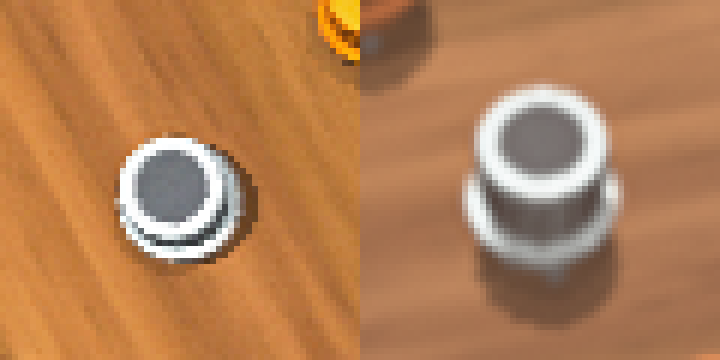

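Knob top is near (0.530, -0.1235, 0.062) and the well is near (0.539, -0.3385, 0.049); both heights match the text. Next I'll move over the well for a close look.

arm_command --moves '[{"delta_pos": [330,-54,31]},{"delta_pos": [330,-54,31]},{"delta_pos": [330,-54,31]},{"delta_pos": [330,-54,31]},{"delta_pos": [330,-54,31]},{"delta_pos": [330,-54,31]},{"delta_pos": [330,-54,31]},{"delta_pos": [330,-54,31]},{"delta_pos": [330,-54,31]},{"delta_pos": [330,-54,31]},{"delta_pos": [330,-54,31]},{"delta_pos": [330,-54,31]},{"delta_pos": [330,-54,31]},{"delta_pos": [330,-54,31]},{"delta_pos": [330,-54,31]}]'

```text
validation failed for argument at $.mo...
```

```bash
python3 - <<'E'
from h import *
w=grab('wrist','wr1.png');s=manip.state()
print(s['t'],s['eef_pos'],s['eef_rot'].round(4).tolist(),s['joint_pos'].round(3),s['contact_force'])
print(w['eye'],np.round(w['rotation'],4).tolist(),w['fov_y'],w['cx'],w['cy'])
print('tool frame cam', s['eef_rot'].T@(w['eye']-s['eef_pos']))
print(proj(w,[.539,-.3385,.049]))
E
```

```text
0.25 [ 0.27043468 -0.53522269  0.23088127] [[0.8925, 0.451, -0.0003], [0.451, -0.8925, 0.0009], [0.0001, -0.0009, -1.0]] [-1.218  0.359  1.511  0.     1.272 -0.115] [-0.46208868 -0.07985795 -0.59816651]
[ 0.34155234 -0.49773526  0.37266927] [[0.4499, -0.8478, -0.2809], [-0.8931, -0.4278, -0.1392], [-0.0022, 0.3135, -0.9496]] 71.33638006276539 322.00629790353116 199.48383428377997
tool frame cam [ 0.08039622 -0.00151845 -0.14177803]
[ 258.10811562 -209.27566165]
```

View pics/wr1.png

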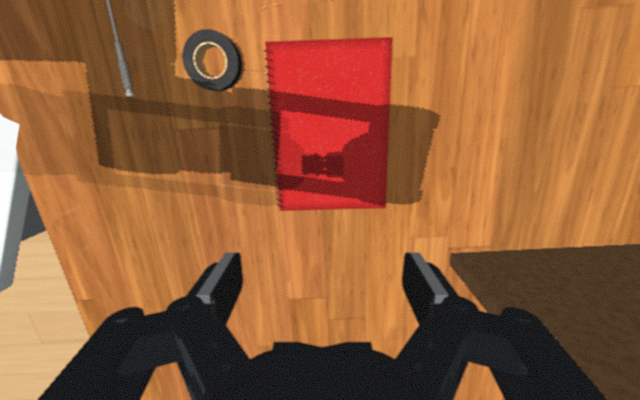

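The move was refused because every row needs all three fields. The picture is from the start pose: the fingers sit at the bottom, with the TCP around (322,280).

arm_command --moves '[{"delta_pos": [330,-54,31],"turn": [0,0,0],"claw": 100},{"delta_pos": [330,-54,31],"turn": [0,0,0],"claw": 100},{"delta_pos": [330,-54,31],"turn": [0,0,0],"claw": 100},{"delta_pos": [330,-54,31],"turn": [0,0,0],"claw": 100},{"delta_pos": [330,-54,31],"turn": [0,0,0],"claw": 100},{"delta_pos": [330,-54,31],"turn": [0,0,0],"claw": 100},{"delta_pos": [330,-54,31],"turn": [0,0,0],"claw": 100},{"delta_pos": [330,-54,31],"turn": [0,0,0],"claw": 100},{"delta_pos": [330,-54,31],"turn": [0,0,0],"claw": 100},{"delta_pos": [330,-54,31],"turn": [0,0,0],"claw": 100},{"delta_pos": [330,-54,31],"turn": [0,0,0],"claw": 100},{"delta_pos": [330,-54,31],"turn": [0,0,0],"claw": 100},{"delta_pos": [330,-54,31],"turn": [0,0,0],"claw": 100},{"delta_pos": [330,-54,31],"turn": [0,0,0],"claw": 100}]'

```text
t: 1.42
eef_pos: [0.5397, -0.3396, 0.2005]
eef_rot: [[0.893, 0.449, -0.0], [0.449, -0.893, -0.0], [-0.0, 0.0, -1.0]]
contact_force: [0.2, 0.7, 0.4]
opening: 0.0853
grip_force: 0.0
```

```bash
python3 - <<'E'
from h import *
w=grab('wrist','wr2.png');s=manip.state()
print(s['t'],s['eef_pos'],s['eef_rot'].round(4).tolist(),s['joint_pos'].round(3),s['contact_force'])
print(w['eye'],np.round(w['rotation'],4).tolist(),w['fov_y'],w['cx'],w['cy'])
print(proj(w,[.539,-.3385,.049]))
E
```

```text
1.4667 [ 0.53984688 -0.33949276  0.20049022] [[0.8934, 0.4493, -0.0], [0.4493, -0.8934, -0.0001], [-0.0, 0.0001, -1.0]] [-0.67   0.439  1.461 -0.     1.242  0.435] [-0.7927515   0.00450891 -0.67430726]
[ 0.61089203 -0.30217879  0.34240196] [[0.4481, -0.8487, -0.2808], [-0.894, -0.4258, -0.1398], [-0.0009, 0.3137, -0.9495]] 71.33638006276539 322.00629790353116 199.48383428377997
[322.47881147 185.20555437]
```

View pics/wr2.png

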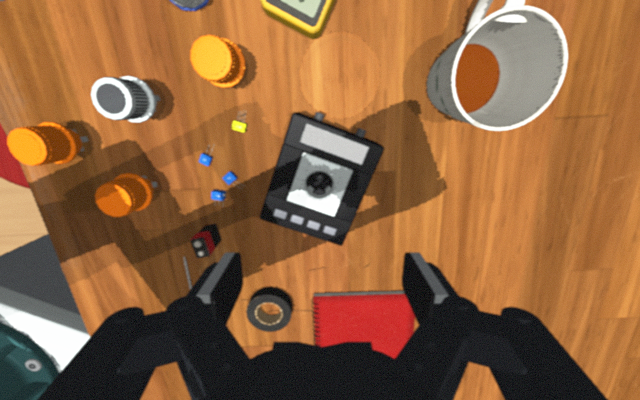

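The well with its dark hole is at (319,183), close to the predicted (322,185), and the knob lies at upper left (120,98). I'll go lower for the precise look.

arm_command --moves '[{"delta_pos": [0,0,40],"turn": [0,0,0],"claw": 100},{"delta_pos": [0,0,80],"turn": [0,0,0],"claw": 100},{"delta_pos": [0,0,100],"turn": [0,0,0],"claw": 100},{"delta_pos": [0,0,100],"turn": [0,0,0],"claw": 100},{"delta_pos": [0,0,100],"turn": [0,0,0],"claw": 100},{"delta_pos": [0,0,100],"turn": [0,0,0],"claw": 100}]'

```text
t: 1.97
eef_pos: [0.5415, -0.3397, 0.1019]
eef_rot: [[0.893, 0.45, 0.002], [0.45, -0.893, -0.001], [0.001, 0.002, -1.0]]
contact_force: [1.1, 0.2, 0.5]
opening: 0.0855
grip_force: 0.0
```

```bash
python3 - <<'E'
from h import *
w=grab('wrist');s=manip.state()
print(s['t'],s['eef_pos'],proj(w,[.539,-.3385,.049]))
im=w['frame'][130:270,250:390]
c=cv2.resize(im,None,fx=4,fy=4,interpolation=cv2.INTER_CUBIC);cv2.imwrite('pics/well.png',c[:,:,::-1])
g=cv2.cvtColor(im,cv2.COLOR_RGB2GRAY)
n,l,st,ce=cv2.connectedComponentsWithStats((g>140).astype(np.uint8))
i=1+np.argmax(st[1:,4]);cs,hi=cv2.findContours((l==i).astype(np.uint8),cv2.RETR_CCOMP,cv2.CHAIN_APPROX_NONE)
for k,q in enumerate(cs):
  if len(q)>25:
    e=cv2.fitEllipse(q);print(k,hi[0][k],len(q),np.add(e[0],(250,130)),e[1:], onz(w,*np.add(e[0],(250,130)),.049))
    r=cv2.minAreaRect(q);print(np.add(r[0],(250,130)),r[1:])
E
```

```text
2.0167 [ 0.54201018 -0.33988987  0.10247316] [321.26691213 221.89905727]
0 [-1 -1  1 -1] 263 [316.05374146 220.52469635] ((80.51563262939453, 85.51242065429688), 89.12223052978516) [ 0.5382361  -0.33447952  0.049     ]
[316.40388489 220.99815369] ((75.12061309814453, 71.16849517822266), 19.536653518676758)
8 [ 9  7 -1  0] 137 [316.56673431 219.5575943 ] ((39.47038650512695, 47.31734085083008), 97.19215393066406) [ 0.53911551 -0.33447612  0.049     ]
[316.5 218.5] ((47.0, 41.0), 0.0)
```

View pics/well.png

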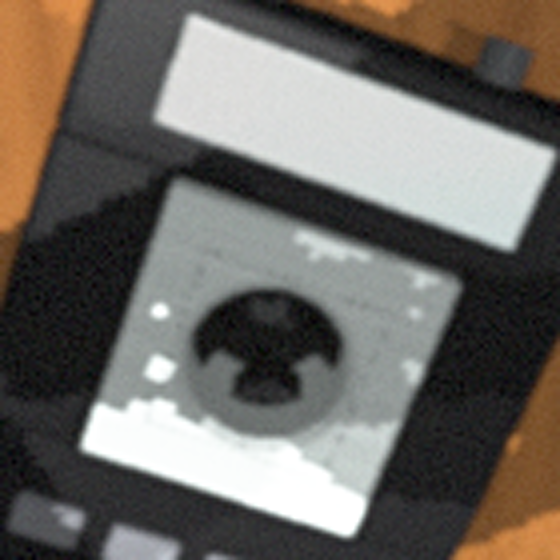

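The crop shows the pedestal square, with its well centred at about (316.5,220.3) in full-image pixels, and part of the cross recess. I'll let the arm settle and fit the square's edges.

arm_command --moves '[{"delta_pos": [0,0,0],"turn": [0,0,0],"claw": 100},{"delta_pos": [0,0,0],"turn": [0,0,0],"claw": 100},{"delta_pos": [0,0,0],"turn": [0,0,0],"claw": 100},{"delta_pos": [0,0,0],"turn": [0,0,0],"claw": 100}]'

```text
t: 2.35
eef_pos: [0.5411, -0.3387, 0.1011]
eef_rot: [[0.893, 0.451, 0.001], [0.451, -0.893, -0.001], [0.001, 0.001, -1.0]]
contact_force: [0.2, -0.0, 0.1]
opening: 0.0852
grip_force: 0.0
```

```bash
cat >> h.py <<'E'
def well(w,x0=250,y0=130,n=140):
    im=w['frame'][y0:y0+n,x0:x0+n];g=cv2.GaussianBlur(cv2.cvtColor(im,cv2.COLOR_RGB2GRAY),(3,3),0)
    hs=cv2.cvtColor(im,cv2.COLOR_RGB2HSV)
    m=((g>78)&(hs[...,1]<70)).astype(np.uint8)
    k,l,st,ce=cv2.connectedComponentsWithStats(m)
    i=min(range(1,k),key=lambda j:np.hypot(*(ce[j]-[n/2,n/2])) if st[j,4]>1500 else 999)
    cs,_=cv2.findContours((l==i).astype(np.uint8),cv2.RETR_EXTERNAL,cv2.CHAIN_APPROX_NONE)
    q=max(cs,key=len)[:,0].astype(float);r=cv2.boxPoints(cv2.minAreaRect(q.astype(np.float32)))
    L=[]
    for a in range(4):
        A,B=r[a],r[(a+1)%4];t=(q-A)@(B-A)/((B-A)@(B-A))
        d=np.abs((q-A)@np.array([-(B-A)[1],(B-A)[0]]))/np.linalg.norm(B-A)
        s=q[(t>.15)&(t<.85)&(d<8)];v=cv2.fitLine(s.astype(np.float32),cv2.DIST_HUBER,0,.01,.01).ravel()
        L.append(np.cross([v[2],v[3],1],[v[2]+v[0],v[3]+v[1],1]))
    C=[np.cross(L[a],L[(a+1)%4]) for a in range(4)];C=[c/c[2] for c in C]
    x=np.cross(np.cross(C[0],C[2]),np.cross(C[1],C[3]));x/=x[2]
    return x[:2]+[x0,y0],[c[:2]+[x0,y0] for c in C]
E
python3 - <<'E'
from h import *
w=grab('wrist');s=manip.state();x,C=well(w)
R=s['eef_rot'];print(s['t'],s['eef_pos'],R.round(4).tolist())
P=[onz(w,*c,.049) for c in C];print(x,[np.linalg.norm(P[i]-P[(i+1)%4]).round(4) for i in range(4)],np.round(P,4).tolist())
p=onz(w,*x,.049);print('well',p,'tool',R.T@(p-s['eef_pos']))
E
```

```text
2.4 [ 0.54096869 -0.3386154   0.10087188] [[0.8925, 0.451, 0.0007], [0.451, -0.8925, -0.0004], [0.0004, 0.0007, -1.0]]
[317.77742837 221.76464343] [np.float64(0.0558), np.float64(0.0584), np.float64(0.0571), np.float64(0.0579)] [[0.5631, -0.3039, 0.049], [0.5694, -0.3593, 0.049], [0.5115, -0.367, 0.049], [0.5055, -0.3102, 0.049]]
well [ 0.5377117  -0.33496362  0.049     ] tool [-0.00128045 -0.00476438  0.05186806]
```

The square fits to 56–58 mm, as it should. Now over the knob at the same relative height for a like-for-like comparison.

arm_command --moves '[{"delta_pos": [18,-38,-13],"turn": [0,0,0],"claw": 100},{"delta_pos": [35,-78,-13],"turn": [0,0,0],"claw": 100},{"delta_pos": [52,-118,-13],"turn": [0,0,0],"claw": 100},{"delta_pos": [70,-158,-13],"turn": [0,0,0],"claw": 100},{"delta_pos": [87,-197,-13],"turn": [0,0,0],"claw": 100},{"delta_pos": [87,-197,-13],"turn": [0,0,0],"claw": 100},{"delta_pos": [87,-197,-13],"turn": [0,0,0],"claw": 100},{"delta_pos": [87,-197,-13],"turn": [0,0,0],"claw": 100},{"delta_pos": [87,-197,-13],"turn": [0,0,0],"claw": 100},{"delta_pos": [87,-197,-13],"turn": [0,0,0],"claw": 100},{"delta_pos": [87,-197,-13],"turn": [0,0,0],"claw": 100}]'

```text
t: 3.32
eef_pos: [0.5299, -0.1249, 0.1133]
eef_rot: [[0.893, 0.449, 0.0], [0.449, -0.893, -0.0], [0.0, 0.0, -1.0]]
contact_force: [-0.1, -0.6, 0.5]
opening: 0.0851
grip_force: 0.0
```

```bash
cat >> h.py <<'E'
def knob(w,x0=250,y0=130,n=140):
    im=w['frame'][y0:y0+n,x0:x0+n];g=cv2.GaussianBlur(cv2.cvtColor(im,cv2.COLOR_RGB2GRAY),(3,3),0)
    out=[]
    cs,hi=cv2.findContours((g>170).astype(np.uint8),cv2.RETR_CCOMP,cv2.CHAIN_APPROX_NONE)
    for q,h in zip(cs,hi[0]):
        if h[3]>=0 and len(q)>50: e=cv2.fitEllipse(q);out.append((np.add(e[0],(x0,y0)),e[1]))
    return out
E
python3 - <<'E'
from h import *
w=grab('wrist');s=manip.state();R=s['eef_rot'];print(s['t'],s['eef_pos'],R.round(4).tolist(),s['joint_pos'].round(3))
cv2.imwrite('pics/kn2.png',cv2.resize(w['frame'][100:300,200:440],None,fx=3,fy=3)[:,:,::-1])
for c,a in knob(w):
    p=onz(w,*c,.062);print(c,a,p,R.T@(p-s['eef_pos']))
E
```

```text
3.3667 [ 0.5298058  -0.12475711  0.11325572] [[0.8933, 0.4494, 0.0002], [0.4494, -0.8933, -0.0001], [0.0001, 0.0002, -1.0]] [-0.358  0.417  1.76  -0.     0.964  0.747]
```

View pics/kn2.png

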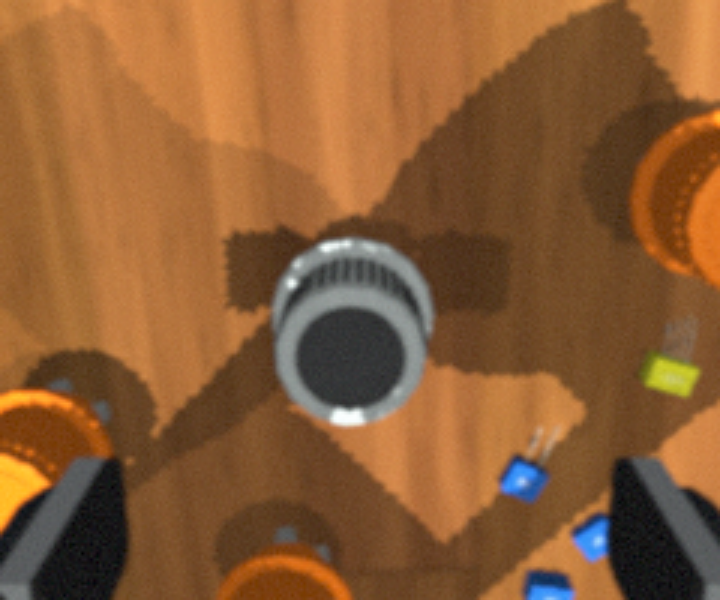

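The knob's dark cap is at about (316.4,218.8). An orange knob sits near the lower left, so I'll open to only 75% when descending.

```bash
sed -i 's/(g>170)/(g>85)/' h.py; python3 - <<'E'
from h import *
w=grab('wrist');s=manip.state();R=s['eef_rot'];print(s['eef_pos'])
for c,a in knob(w):
    p=onz(w,*c,.062);print(c,a,p,R.T@(p-s['eef_pos']))
E
```

```text
[ 0.52967089 -0.12455036  0.11319657]
[316.65223694 218.81449127] (33.94942092895508, 36.642398834228516) [ 0.52845348 -0.11899955  0.062     ] [ 0.00140765 -0.00550846  0.05119627]
[316.94532776 207.46634674] (38.86795425415039, 44.43144226074219) [ 0.53663183 -0.11519977  0.062     ] [ 0.01042117 -0.00522567  0.05119637]
```

arm_command --moves '[{"delta_pos": [1,-3,20],"turn": [0,0,0],"claw": 75},{"delta_pos": [1,-3,35],"turn": [0,0,0],"claw": 75},{"delta_pos": [1,-3,50],"turn": [0,0,0],"claw": 75},{"delta_pos": [1,-3,65],"turn": [0,0,0],"claw": 75},{"delta_pos": [1,-3,79],"turn": [0,0,0],"claw": 75},{"delta_pos": [1,-3,79],"turn": [0,0,0],"claw": 75},{"delta_pos": [1,-3,79],"turn": [0,0,0],"claw": 75},{"delta_pos": [1,-3,79],"turn": [0,0,0],"claw": 60},{"delta_pos": [1,-3,79],"turn": [0,0,0],"claw": 55},{"delta_pos": [1,-3,79],"turn": [0,0,0],"claw": 50},{"delta_pos": [1,-3,79],"turn": [0,0,0],"claw": 45},{"delta_pos": [1,-3,79],"turn": [0,0,0],"claw": 40},{"delta_pos": [1,-3,79],"turn": [0,0,0],"claw": 40},{"delta_pos": [1,-3,79],"turn": [0,0,0],"claw": 40},{"delta_pos": [1,-3,79],"turn": [0,0,0],"claw": 40}]'

```text
t: 4.67
eef_pos: [0.5297, -0.1205, 0.0353]
eef_rot: [[0.892, 0.451, 0.001], [0.451, -0.892, -0.0], [0.001, 0.001, -1.0]]
contact_force: [-1.0, 1.0, 6.1]
opening: 0.0366
grip_force: 59.4
```

arm_command --moves '[{"delta_pos": [0,0,-8],"turn": [0,0,0],"claw": 40},{"delta_pos": [12,0,-8],"turn": [0,0,0],"claw": 40},{"delta_pos": [24,0,-8],"turn": [0,0,0],"claw": 40},{"delta_pos": [35,0,-8],"turn": [0,0,0],"claw": 40},{"delta_pos": [35,0,-8],"turn": [0,0,0],"claw": 40},{"delta_pos": [35,0,-8],"turn": [0,0,0],"claw": 40},{"delta_pos": [35,0,-4],"turn": [0,0,0],"claw": 40},{"delta_pos": [35,0,-1],"turn": [0,0,0],"claw": 40},{"delta_pos": [35,0,-0.5],"turn": [0,0,0],"claw": 40},{"delta_pos": [35,0,-0.5],"turn": [0,0,0],"claw": 40},{"delta_pos": [35,0,-0.5],"turn": [0,0,0],"claw": 40}]'

```text
t: 5.58
eef_pos: [0.5599, -0.1044, 0.0353]
eef_rot: [[0.893, 0.45, -0.0], [0.45, -0.893, 0.001], [-0.0, -0.001, -1.0]]
contact_force: [-2.0, 2.7, 9.6]
opening: 0.0364
grip_force: 61.0
```

```bash
python3 - <<'E'
from h import *
w=grab('wrist');s=manip.state();R=s['eef_rot'];print(s['t'],s['eef_pos'],s['contact_force'],s['joint_pos'].round(2))
cv2.imwrite('pics/g1.png',w['frame'][100:400,120:520][:,:,::-1])
E
```

```text
5.6333 [ 0.55984901 -0.10438325  0.03532504] [-0.90144432  1.08847727  8.97547501] [-0.31  0.56  1.76  0.    0.82  0.8 ]
```

View pics/g1.png

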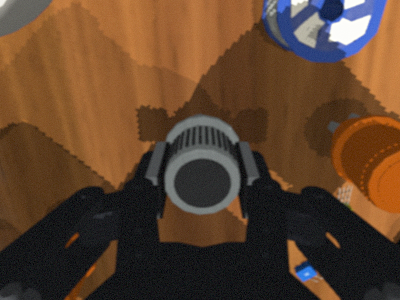

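The knob is held upright between the pads. I'll open, turn 90°, and squeeze again so it is centred along both axes.

arm_command --moves '[{"delta_pos": [0,0,-2],"turn": [0,0,0],"claw": 75},{"delta_pos": [0,0,-2],"turn": [0,0,0],"claw": 75},{"delta_pos": [0,0,-2],"turn": [0,0,0],"claw": 75},{"delta_pos": [0,0,-2],"turn": [0,0,0],"claw": 75},{"delta_pos": [0,0,-2],"turn": [0,0,-1.4],"claw": 75},{"delta_pos": [0,0,-2],"turn": [0,0,-2.8],"claw": 75},{"delta_pos": [0,0,-2],"turn": [0,0,-4.2],"claw": 75},{"delta_pos": [0,0,-2],"turn": [0,0,-5.6],"claw": 75},{"delta_pos": [0,0,-2],"turn": [0,0,-7],"claw": 75},{"delta_pos": [0,0,-2],"turn": [0,0,-8.4],"claw": 75},{"delta_pos": [0,0,-2],"turn": [0,0,-9.8],"claw": 75},{"delta_pos": [0,0,-2],"turn": [0,0,-11.2],"claw": 75},{"delta_pos": [0,0,-2],"turn": [0,0,-12.6],"claw": 75},{"delta_pos": [0,0,-2],"turn": [0,0,-14],"claw": 75},{"delta_pos": [0,0,-2],"turn": [0,0,-15.4],"claw": 75},{"delta_pos": [0,0,-2],"turn": [0,0,-16.8],"claw": 75},{"delta_pos": [0,0,-2],"turn": [0,0,-18],"claw": 75},{"delta_pos": [0,0,-2],"turn": [0,0,-18],"claw": 75},{"delta_pos": [0,0,-2],"turn": [0,0,-18],"claw": 75},{"delta_pos": [0,0,-2],"turn": [0,0,-18],"claw": 75}]'

```text
t: 7.3
eef_pos: [0.5602, -0.1045, 0.0366]
eef_rot: [[-0.448, 0.894, -0.0], [0.894, 0.448, 0.0], [0.0, -0.0, -1.0]]
contact_force: [0.0, 0.3, 1.3]
opening: 0.0641
grip_force: 0.0
```

arm_command --moves '[{"delta_pos": [0,0,1],"turn": [0,0,0],"claw": 60},{"delta_pos": [0,0,1],"turn": [0,0,0],"claw": 55},{"delta_pos": [0,0,1],"turn": [0,0,0],"claw": 50},{"delta_pos": [0,0,1],"turn": [0,0,0],"claw": 45},{"delta_pos": [0,0,1],"turn": [0,0,0],"claw": 40},{"delta_pos": [0,0,1],"turn": [0,0,0],"claw": 40},{"delta_pos": [0,0,1],"turn": [0,0,0],"claw": 40},{"delta_pos": [0,0,1],"turn": [0,0,0],"claw": 40},{"delta_pos": [0,0,1],"turn": [0,0,0],"claw": 40}]'

```text
t: 8.05
eef_pos: [0.5603, -0.1046, 0.036]
eef_rot: [[-0.451, 0.893, -0.0], [0.893, 0.451, 0.0], [0.0, -0.0, -1.0]]
contact_force: [-2.1, -0.7, 5.7]
opening: 0.0361
grip_force: 59.7
```

```bash
python3 - <<'E'
from h import *
w=grab('wrist');s=manip.state();R=s['eef_rot'];print(s['t'],s['eef_pos'],R.round(3).tolist(),s['contact_force'],s['joint_pos'].round(2),s['opening'])
a=grab('top');
for c,r in knob(w): print(c,r,R.T@(onz(w,*c,.062)-s['eef_pos']))
for c,r in knob(w,250,200,190): print(c,r,R.T@(onz(w,*c,.062)-s['eef_pos']))
E
```

```text
8.1 [ 0.56026869 -0.10454498  0.03600447] [[-0.451, 0.893, -0.0], [0.893, 0.451, 0.0], [0.0, -0.0, -1.0]] [-1.64667335 -0.16262329  6.12741787] [-0.31  0.56  1.76 -0.    0.83 -0.77] 0.036454180672538444
[322.22147369 280.7744751 ] (48.54420471191406, 56.432044982910156) [ 0.00239707 -0.00015248 -0.0259954 ]
```

The knob is now centred on the TCP at (0.5603, -0.1045). I'll release, rise, and look at it from the standard height to find the wrist-camera bias.

arm_command --moves '[{"delta_pos": [0,0,-1],"turn": [0,0,0],"claw": 75},{"delta_pos": [0,0,-1],"turn": [0,0,0],"claw": 75},{"delta_pos": [0,0,-1],"turn": [0,0,0],"claw": 75},{"delta_pos": [0,0,-1],"turn": [0,0,0],"claw": 75},{"delta_pos": [0,0,-25],"turn": [0,0,0],"claw": 75},{"delta_pos": [0,0,-50],"turn": [0,0,0],"claw": 100},{"delta_pos": [0,0,-77],"turn": [0,0,0],"claw": 100},{"delta_pos": [0,0,-77],"turn": [0,0,0],"claw": 100},{"delta_pos": [0,0,-77],"turn": [0,0,0],"claw": 100},{"delta_pos": [0,0,-77],"turn": [0,0,0],"claw": 100},{"delta_pos": [0,0,-77],"turn": [0,0,0],"claw": 100},{"delta_pos": [0,0,-77],"turn": [0,0,0],"claw": 100},{"delta_pos": [0,0,-77],"turn": [0,0,0],"claw": 100}]'

```text
t: 9.23
eef_pos: [0.5595, -0.1043, 0.1117]
eef_rot: [[-0.451, 0.893, -0.002], [0.893, 0.451, 0.001], [0.002, -0.002, -1.0]]
contact_force: [-0.8, 0.9, -0.5]
opening: 0.0854
grip_force: 0.0
```

```bash
python3 - <<'E'
from h import *
for k in range(3):
    w=grab('wrist');s=manip.state();R=s['eef_rot'];print(s['t'],s['eef_pos'],R[:,2].round(4))
    for c,r in knob(w): print(c,r,R.T@(onz(w,*c,.062)-s['eef_pos']))
E
```

```text
9.2833 [ 0.55973043 -0.10436122  0.11188268] [-1.7e-03  6.0e-04 -1.0e+00]
[321.45188904 220.67819214] (34.781089782714844, 37.47175216674805) [ 0.00254533 -0.00079751  0.04988709]
[322.1005249  205.30977631] (33.53085708618164, 42.80216598510742) [ 0.01463286 -0.00030328  0.04990238]
9.3333 [ 0.55986975 -0.10437676  0.11202755] [-1.4e-03  5.0e-04 -1.0e+00]
[321.32845306 220.3890152 ] (34.80315399169922, 37.59721755981445) [ 0.00265065 -0.00087588  0.05003141]
[322.14557648 206.12361145] (34.86664962768555, 43.325416564941406) [ 0.01388879 -0.00025756  0.05004326]
9.3833 [ 0.56001724 -0.10444909  0.11224136] [-1.e-03  4.e-04 -1.e+00]
[321.09458923 220.17729187] (34.577537536621094, 37.6435432434082) [ 0.00275954 -0.00102856  0.05024436]
[321.72012329 204.65856934] (32.93361282348633, 42.568748474121094) [ 0.01497375 -0.00054525  0.05025391]
```

arm_command --moves '[{"delta_pos": [-30,-20,0],"turn": [0,0,0],"claw": 100},{"delta_pos": [-64,-40,0],"turn": [0,0,0],"claw": 100},{"delta_pos": [-97,-62,0],"turn": [0,0,5],"claw": 100},{"delta_pos": [-130,-84,0],"turn": [0,0,0],"claw": 100},{"delta_pos": [-164,-105,0],"turn": [0,0,0],"claw": 100},{"delta_pos": [-197,-127,13],"turn": [0,0,0],"claw": 100},{"delta_pos": [-197,-127,13],"turn": [0,0,0],"claw": 100},{"delta_pos": [-197,-127,13],"turn": [0,0,0],"claw": 100},{"delta_pos": [-197,-127,13],"turn": [0,0,0],"claw": 100},{"delta_pos": [-197,-127,13],"turn": [0,0,0],"claw": 100},{"delta_pos": [-197,-127,13],"turn": [0,0,0],"claw": 100},{"delta_pos": [-197,-127,13],"turn": [0,0,0],"claw": 100},{"delta_pos": [-197,-127,13],"turn": [0,0,0],"claw": 100},{"delta_pos": [-197,-127,13],"turn": [0,0,0],"claw": 100},{"delta_pos": [-197,-127,13],"turn": [0,0,0],"claw": 100}]'

```text
t: 10.63
eef_pos: [0.536, -0.3372, 0.1]
eef_rot: [[-0.452, 0.892, 0.0], [0.892, 0.452, -0.0], [-0.0, 0.0, -1.0]]
contact_force: [0.1, -0.4, -0.9]
opening: 0.0857
grip_force: 0.0
```

```bash
python3 - <<'E'
from h import *
for k in range(3):
    w=grab('wrist');s=manip.state();R=s['eef_rot'];x,C=well(w)
    P=[onz(w,*c,.049) for c in C];p=onz(w,*x,.049);t=R.T@(p-s['eef_pos'])
    print(s['t'],s['eef_pos'],x,[np.linalg.norm(P[i]-P[(i+1)%4]).round(4) for i in range(4)],t,'well',s['eef_pos']+R@(t-[.00275,-.001,0]))
cv2.imwrite('pics/well2.png',cv2.resize(w['frame'][150:290,250:390],None,fx=4,fy=4,interpolation=cv2.INTER_CUBIC)[:,:,::-1])
print(R.round(4).tolist(),s['joint_pos'].round(2))
E
```

```text
10.6833 [ 0.53597565 -0.33736554  0.09993513] [324.79595791 220.47397401] [np.float64(0.057), np.float64(0.0572), np.float64(0.0573), np.float64(0.0577)] [0.0021262  0.00194283 0.05093513] well [ 0.53889019 -0.336596    0.04900037]
10.7333 [ 0.53588445 -0.33746899  0.09987266] [324.89967551 220.29719075] [np.float64(0.0569), np.float64(0.0574), np.float64(0.0575), np.float64(0.0577)] [0.00224828 0.00203648 0.05087273] well [ 0.53882358 -0.33654639  0.0490001 ]
10.7833 [ 0.53583597 -0.33750764  0.09980601] [325.18118512 220.3305766 ] [np.float64(0.0569), np.float64(0.0571), np.float64(0.0574), np.float64(0.0579)] [0.00217756 0.00221385 0.0508063 ] well [ 0.53895998 -0.336563    0.04899966]
[[-0.451, 0.8925, -0.0001], [0.8925, 0.451, 0.0001], [0.0001, 0.0, -1.0]] [-0.67  0.54  1.57  0.    1.03 -1.14]
```

View pics/well2.png

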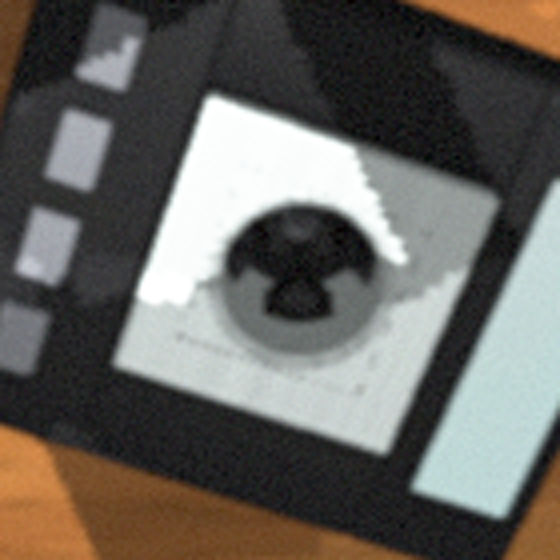

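Comparing both yaws, the wrist camera's bias is fixed in the world frame at about (-2, +2) mm. That puts the well centre near (0.5392, -0.3367); in the picture the hole is at about (325.2,220). Returning to grip the knob.

arm_command --moves '[{"delta_pos": [33,21,-13],"turn": [0,0,0],"claw": 100},{"delta_pos": [66,42,-13],"turn": [0,0,0],"claw": 100},{"delta_pos": [99,64,-13],"turn": [0,0,0],"claw": 100},{"delta_pos": [132,85,-13],"turn": [0,0,0],"claw": 100},{"delta_pos": [165,106,-13],"turn": [0,0,0],"claw": 100},{"delta_pos": [197,127,-13],"turn": [0,0,0],"claw": 75},{"delta_pos": [197,127,-13],"turn": [0,0,0],"claw": 75},{"delta_pos": [197,127,-13],"turn": [0,0,0],"claw": 75},{"delta_pos": [197,127,-13],"turn": [0,0,0],"claw": 75},{"delta_pos": [197,127,0],"turn": [0,0,0],"claw": 75},{"delta_pos": [197,127,15],"turn": [0,0,0],"claw": 75},{"delta_pos": [197,127,30],"turn": [0,0,0],"claw": 75},{"delta_pos": [197,127,45],"turn": [0,0,0],"claw": 75},{"delta_pos": [197,127,63],"turn": [0,0,0],"claw": 75},{"delta_pos": [197,127,63],"turn": [0,0,0],"claw": 75},{"delta_pos": [197,127,63],"turn": [0,0,0],"claw": 75},{"delta_pos": [197,127,63],"turn": [0,0,0],"claw": 75}]'

```text
t: 12.2
eef_pos: [0.5608, -0.1058, 0.0374]
eef_rot: [[-0.45, 0.893, 0.001], [0.893, 0.45, -0.0], [-0.001, 0.001, -1.0]]
contact_force: [0.0, 0.3, 0.9]
opening: 0.0642
grip_force: 0.0
```

arm_command --moves '[{"delta_pos": [0,0,0],"turn": [0,0,0],"claw": 60},{"delta_pos": [0,0,0],"turn": [0,0,0],"claw": 50},{"delta_pos": [0,0,0],"turn": [0,0,0],"claw": 45},{"delta_pos": [0,0,0],"turn": [0,0,0],"claw": 40},{"delta_pos": [0,0,0],"turn": [0,0,0],"claw": 38},{"delta_pos": [0,0,0],"turn": [0,0,0],"claw": 38},{"delta_pos": [0,0,0],"turn": [0,0,0],"claw": 38},{"delta_pos": [0,0,0],"turn": [0,0,0],"claw": 38}]'

```text
t: 12.87
eef_pos: [0.5608, -0.1049, 0.038]
eef_rot: [[-0.451, 0.892, 0.001], [0.892, 0.451, -0.001], [-0.001, 0.001, -1.0]]
contact_force: [-0.8, -2.0, 6.0]
opening: 0.0362
grip_force: 59.2
```

```bash
python3 - <<'E'
from h import *
w=grab('wrist');s=manip.state();R=s['eef_rot'];print(s['t'],s['eef_pos'],s['contact_force'],s['opening'])
for c,r in knob(w,250,200,190): print(c,r,R.T@(onz(w,*c,.062)-s['eef_pos']))
t=np.array([.5392,-.3367,.09]);print(R.T@(t-s['eef_pos'])*1000)
E
```

```text
12.9167 [ 0.56083031 -0.10487344  0.03794944] [-1.66159655 -1.09007415  5.39748477] 0.03611294240051845
[322.28531647 277.01605988] (48.339195251464844, 55.7860221862793) [ 0.0031999  -0.00010996 -0.02405499]
[-197.17444465 -123.90148522  -51.87819514]
```

Gripped. Lifting clear and carrying it over the well.

arm_command --moves '[{"delta_pos": [0,0,-25],"turn": [0,0,0],"claw": 38},{"delta_pos": [0,0,-50],"turn": [0,0,0],"claw": 38},{"delta_pos": [0,0,-75],"turn": [0,0,0],"claw": 38},{"delta_pos": [-20,-14,-80],"turn": [0,0,0],"claw": 38},{"delta_pos": [-50,-34,-80],"turn": [0,0,0],"claw": 38},{"delta_pos": [-83,-54,-80],"turn": [0,0,0],"claw": 38},{"delta_pos": [-115,-74,-80],"turn": [0,0,0],"claw": 38},{"delta_pos": [-147,-94,-80],"turn": [0,0,0],"claw": 38},{"delta_pos": [-178,-112,-80],"turn": [0,0,0],"claw": 38},{"delta_pos": [-197.7,-124,-75],"turn": [0,0,0],"claw": 38},{"delta_pos": [-197.7,-124,-65],"turn": [0,0,0],"claw": 38},{"delta_pos": [-197.7,-124,-55],"turn": [0,0,0],"claw": 38},{"delta_pos": [-197.7,-124,-55],"turn": [0,0,0],"claw": 38},{"delta_pos": [-197.7,-124,-55],"turn": [0,0,0],"claw": 38},{"delta_pos": [-197.7,-124,-55],"turn": [0,0,0],"claw": 38},{"delta_pos": [-197.7,-124,-55],"turn": [0,0,0],"claw": 38},{"delta_pos": [-197.7,-124,-55],"turn": [0,0,0],"claw": 38},{"delta_pos": [-197.7,-124,-55],"turn": [0,0,0],"claw": 38}]'

```text
t: 14.42
eef_pos: [0.5392, -0.3365, 0.0923]
eef_rot: [[-0.452, 0.892, 0.001], [0.892, 0.452, -0.0], [-0.001, 0.0, -1.0]]
contact_force: [0.7, 0.2, -0.2]
opening: 0.036
grip_force: 60.1
```

```bash
python3 - <<'E'
from h import *
w=grab('wrist');s=manip.state();R=s['eef_rot'];print(s['t'],s['eef_pos'],s['contact_force'],s['moment'],s['opening'],s['joint_pos'].round(2))
print(R.T@(np.array([.5392,-.3367,.09])-s['eef_pos'])*1000)
c=cv2.resize(w['frame'][150:340,200:440],None,fx=3,fy=3,interpolation=cv2.INTER_CUBIC)
cv2.imwrite('pics/held.png',c[:,:,::-1])
E
```

```text
14.4667 [ 0.53915732 -0.33664957  0.09220932] [-0.10386287 -0.15076627 -1.15003124] [0.02055291 0.00313936 0.02010226] 0.03660568439439056 [-0.67  0.55  1.57  0.    1.02 -1.14]
[-0.06308713  0.01467825  2.2093544 ]
```

View pics/held.png

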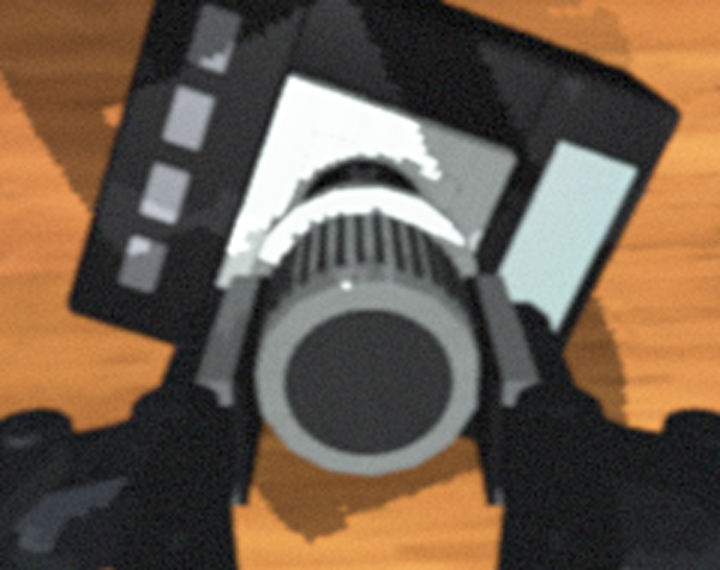

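The knob hangs over the well, with the far rim visible at (360,160) in the crop. Descending in small steps while watching the force.

arm_command --moves '[{"delta_pos": [0,0,4],"turn": [0,0,0],"claw": 38},{"delta_pos": [0,0,8],"turn": [0,0,0],"claw": 38},{"delta_pos": [0,0,12],"turn": [0,0,0],"claw": 38},{"delta_pos": [0,0,14],"turn": [0,0,0],"claw": 38},{"delta_pos": [0,0,15],"turn": [0,0,0],"claw": 38},{"delta_pos": [0,0,15],"turn": [0,0,0],"claw": 38},{"delta_pos": [0,0,15],"turn": [0,0,0],"claw": 38},{"delta_pos": [0,0,15],"turn": [0,0,0],"claw": 38}]'

```text
t: 15.13
eef_pos: [0.5389, -0.337, 0.0769]
eef_rot: [[-0.451, 0.893, 0.0], [0.893, 0.451, -0.0], [-0.0, 0.0, -1.0]]
contact_force: [0.5, -0.2, -0.6]
opening: 0.0367
grip_force: 60.1
```

arm_command --moves '[{"delta_pos": [0,0,0.5],"turn": [0,0,0],"claw": 38},{"delta_pos": [0,0,1],"turn": [0,0,0],"claw": 38},{"delta_pos": [0,0,1.5],"turn": [0,0,0],"claw": 38},{"delta_pos": [0,0,1.5],"turn": [0,0,0],"claw": 38}]'

```text
t: 15.47
eef_pos: [0.5388, -0.3369, 0.0752]
eef_rot: [[-0.451, 0.893, -0.0], [0.893, 0.451, 0.0], [0.0, -0.0, -1.0]]
contact_force: [0.9, -0.1, -1.5]
opening: 0.0361
grip_force: 60.1
```

arm_command --moves '[{"delta_pos": [0,0,0.5],"turn": [0,0,0],"claw": 38},{"delta_pos": [0,0,1],"turn": [0,0,0],"claw": 38},{"delta_pos": [0,0,1],"turn": [0,0,0],"claw": 38}]'

```text
t: 15.72
eef_pos: [0.5387, -0.3369, 0.0742]
eef_rot: [[-0.451, 0.893, -0.0], [0.893, 0.451, 0.0], [0.0, -0.0, -1.0]]
contact_force: [-0.7, -0.6, -1.0]
opening: 0.0363
grip_force: 60.1
```

arm_command --moves '[{"delta_pos": [0,0,0.5],"turn": [0,0,0],"claw": 38},{"delta_pos": [0,0,1],"turn": [0,0,0],"claw": 38},{"delta_pos": [0,0,1],"turn": [0,0,0],"claw": 38}]'

```text
t: 15.97
eef_pos: [0.5387, -0.3368, 0.0732]
eef_rot: [[-0.451, 0.893, -0.0], [0.893, 0.451, 0.0], [0.0, -0.0, -1.0]]
contact_force: [0.4, 0.2, -1.3]
opening: 0.0363
grip_force: 60.1
```

arm_command --moves '[{"delta_pos": [0,0,0.5],"turn": [0,0,0],"claw": 38},{"delta_pos": [0,0,1],"turn": [0,0,0],"claw": 38},{"delta_pos": [0,0,1],"turn": [0,0,0],"claw": 38}]'

```text
t: 16.22
eef_pos: [0.5387, -0.3368, 0.0721]
eef_rot: [[-0.451, 0.893, -0.0], [0.893, 0.451, 0.0], [0.0, -0.0, -1.0]]
contact_force: [-0.3, -0.4, -1.4]
opening: 0.0363
grip_force: 60.1
```

arm_command --moves '[{"delta_pos": [0,0,0.5],"turn": [0,0,0],"claw": 38},{"delta_pos": [0,0,1],"turn": [0,0,0],"claw": 38},{"delta_pos": [0,0,1],"turn": [0,0,0],"claw": 38}]'

```text
t: 16.47
eef_pos: [0.5387, -0.3369, 0.0712]
eef_rot: [[-0.451, 0.893, -0.0], [0.893, 0.451, 0.0], [0.0, -0.0, -1.0]]
contact_force: [0.3, 0.1, -0.7]
opening: 0.0368
grip_force: 60.1
```

The hub is in the well with no side load. Next I'll feel for the drive face.

arm_command --moves '[{"delta_pos": [0,0,0.5],"turn": [0,0,0],"claw": 38},{"delta_pos": [0,0,1],"turn": [0,0,0],"claw": 38},{"delta_pos": [0,0,1],"turn": [0,0,0],"claw": 38}]'

```text
t: 16.72
eef_pos: [0.5387, -0.3369, 0.0702]
eef_rot: [[-0.451, 0.893, -0.0], [0.893, 0.451, 0.0], [0.0, -0.0, -1.0]]
contact_force: [-0.6, 0.1, -0.7]
opening: 0.036
grip_force: 60.1
```

arm_command --moves '[{"delta_pos": [0,0,0.5],"turn": [0,0,0],"claw": 38},{"delta_pos": [0,0,1],"turn": [0,0,0],"claw": 38},{"delta_pos": [0,0,1],"turn": [0,0,0],"claw": 38}]'

```text
t: 16.97
eef_pos: [0.5389, -0.337, 0.0693]
eef_rot: [[-0.451, 0.893, 0.0], [0.893, 0.451, -0.0], [-0.0, 0.0, -1.0]]
contact_force: [0.6, -0.4, 0.1]
opening: 0.0362
grip_force: 60.1
```

arm_command --moves '[{"delta_pos": [0,0,0.5],"turn": [0,0,0],"claw": 38},{"delta_pos": [0,0,1],"turn": [0,0,0],"claw": 38},{"delta_pos": [0,0,1],"turn": [0,0,0],"claw": 38}]'

```text
t: 17.22
eef_pos: [0.5389, -0.337, 0.0684]
eef_rot: [[-0.451, 0.893, 0.0], [0.893, 0.451, -0.0], [-0.0, 0.0, -1.0]]
contact_force: [-0.7, 0.8, 1.5]
opening: 0.0363
grip_force: 60.1
```

arm_command --moves '[{"delta_pos": [0,0,0.5],"turn": [0,0,0],"claw": 38},{"delta_pos": [0,0,0.7],"turn": [0,0,0],"claw": 38},{"delta_pos": [0,0,0.7],"turn": [0,0,0],"claw": 38}]'

```text
t: 17.47
eef_pos: [0.5389, -0.337, 0.0677]
eef_rot: [[-0.451, 0.893, 0.0], [0.893, 0.451, -0.0], [-0.0, 0.0, -1.0]]
contact_force: [-0.4, 0.3, 2.3]
opening: 0.036
grip_force: 60.2
```

arm_command --moves '[{"delta_pos": [0,0,0],"turn": [0,0,0.4],"claw": 38},{"delta_pos": [0,0,0],"turn": [0,0,0.8],"claw": 38},{"delta_pos": [0,0,0],"turn": [0,0,1.2],"claw": 38},{"delta_pos": [0,0,0],"turn": [0,0,1.6],"claw": 38},{"delta_pos": [0,0,0],"turn": [0,0,2.0],"claw": 38},{"delta_pos": [0,0,0],"turn": [0,0,2.4],"claw": 38}]'

```text
t: 17.97
eef_pos: [0.5391, -0.3369, 0.0678]
eef_rot: [[-0.254, 0.967, 0.001], [0.967, 0.254, -0.0], [-0.0, 0.0, -1.0]]
contact_force: [-0.7, -0.3, 2.1]
opening: 0.0361
grip_force: 60.2
```

arm_command --moves '[{"delta_pos": [0,0,0],"turn": [0,0,0.4],"claw": 38},{"delta_pos": [0,0,0],"turn": [0,0,0.8],"claw": 38},{"delta_pos": [0,0,0],"turn": [0,0,1.2],"claw": 38},{"delta_pos": [0,0,0],"turn": [0,0,1.6],"claw": 38},{"delta_pos": [0,0,0],"turn": [0,0,2.0],"claw": 38},{"delta_pos": [0,0,0],"turn": [0,0,2.4],"claw": 38}]'

```text
t: 18.47
eef_pos: [0.5391, -0.3369, 0.0678]
eef_rot: [[-0.047, 0.999, 0.001], [0.999, 0.047, -0.0], [-0.0, 0.001, -1.0]]
contact_force: [0.9, 0.1, 2.2]
opening: 0.0362
grip_force: 60.2
```

arm_command --moves '[{"delta_pos": [0,0,0],"turn": [0,0,0.4],"claw": 38},{"delta_pos": [0,0,0],"turn": [0,0,0.8],"claw": 38},{"delta_pos": [0,0,0],"turn": [0,0,1.2],"claw": 38},{"delta_pos": [0,0,0],"turn": [0,0,1.6],"claw": 38},{"delta_pos": [0,0,0],"turn": [0,0,2.0],"claw": 38},{"delta_pos": [0,0,0],"turn": [0,0,2.4],"claw": 38}]'

```text
t: 18.97
eef_pos: [0.5391, -0.3371, 0.0678]
eef_rot: [[0.162, 0.987, 0.001], [0.987, -0.162, -0.0], [-0.0, 0.001, -1.0]]
contact_force: [-0.2, 0.0, 3.1]
opening: 0.0363
grip_force: 60.3
```

arm_command --moves '[{"delta_pos": [0,0,0],"turn": [0,0,0.4],"claw": 38},{"delta_pos": [0,0,0],"turn": [0,0,0.8],"claw": 38},{"delta_pos": [0,0,0],"turn": [0,0,1.2],"claw": 38},{"delta_pos": [0,0,0],"turn": [0,0,1.6],"claw": 38},{"delta_pos": [0,0,0],"turn": [0,0,2.0],"claw": 38},{"delta_pos": [0,0,0],"turn": [0,0,2.4],"claw": 38}]'

```text
t: 19.47
eef_pos: [0.5389, -0.3372, 0.0678]
eef_rot: [[0.363, 0.932, 0.0], [0.932, -0.363, -0.0], [-0.0, 0.0, -1.0]]
contact_force: [-1.6, 0.1, 2.2]
opening: 0.0364
grip_force: 60.4
```

arm_command --moves '[{"delta_pos": [0,0,0],"turn": [0,0,0.4],"claw": 38},{"delta_pos": [0,0,0],"turn": [0,0,0.8],"claw": 38},{"delta_pos": [0,0,0],"turn": [0,0,1.2],"claw": 38},{"delta_pos": [0,0,0],"turn": [0,0,1.6],"claw": 38},{"delta_pos": [0,0,0],"turn": [0,0,2.0],"claw": 38},{"delta_pos": [0,0,0],"turn": [0,0,2.4],"claw": 38}]'

```text
t: 19.97
eef_pos: [0.5385, -0.3371, 0.0672]
eef_rot: [[0.549, 0.836, -0.001], [0.836, -0.549, -0.0], [-0.0, -0.0, -1.0]]
contact_force: [-1.1, -1.1, 0.4]
opening: 0.0362
grip_force: 60.2
```

arm_command --moves '[{"delta_pos": [0,0,0],"turn": [0,0,0.4],"claw": 38},{"delta_pos": [0,0,0],"turn": [0,0,0.8],"claw": 38},{"delta_pos": [0,0,0],"turn": [0,0,1.2],"claw": 38},{"delta_pos": [0,0,0],"turn": [0,0,1.6],"claw": 38},{"delta_pos": [0,0,0],"turn": [0,0,2.0],"claw": 38},{"delta_pos": [0,0,0],"turn": [0,0,2.4],"claw": 38}]'

```text
t: 20.47
eef_pos: [0.5385, -0.3376, 0.0672]
eef_rot: [[0.71, 0.704, -0.001], [0.704, -0.71, -0.001], [-0.001, 0.0, -1.0]]
contact_force: [-1.4, -2.8, -1.0]
opening: 0.0366
grip_force: 60.2
```

The load fell away, so the lugs are in. Going down to the home position.

arm_command --moves '[{"delta_pos": [-0.3,0.1,0.7],"turn": [0,0,0],"claw": 38},{"delta_pos": [-0.3,0.1,1.4],"turn": [0,0,0],"claw": 38},{"delta_pos": [-0.3,0.1,2],"turn": [0,0,0],"claw": 38},{"delta_pos": [-0.3,0.1,2],"turn": [0,0,0],"claw": 38}]'

```text
t: 20.8
eef_pos: [0.5386, -0.3376, 0.0656]
eef_rot: [[0.709, 0.705, 0.0], [0.705, -0.709, -0.001], [-0.0, 0.0, -1.0]]
contact_force: [-1.1, -2.5, 1.5]
opening: 0.0365
grip_force: 60.2
```

arm_command --moves '[{"delta_pos": [0,0,0.7],"turn": [0,0,0],"claw": 38},{"delta_pos": [0,0,1.4],"turn": [0,0,0],"claw": 38},{"delta_pos": [0,0,2],"turn": [0,0,0],"claw": 38},{"delta_pos": [0,0,2],"turn": [0,0,0],"claw": 38}]'

```text
t: 21.13
eef_pos: [0.5387, -0.3375, 0.0636]
eef_rot: [[0.709, 0.705, 0.0], [0.705, -0.709, -0.0], [-0.0, 0.0, -1.0]]
contact_force: [-1.6, -3.9, 1.5]
opening: 0.0368
grip_force: 60.3
```

arm_command --moves '[{"delta_pos": [-0.4,0.1,0.7],"turn": [0,0,0],"claw": 38},{"delta_pos": [-0.4,0.1,1.4],"turn": [0,0,0],"claw": 38},{"delta_pos": [-0.4,0.1,2],"turn": [0,0,0],"claw": 38},{"delta_pos": [-0.4,0.1,2],"turn": [0,0,0],"claw": 38}]'

```text
t: 21.47
eef_pos: [0.5386, -0.3376, 0.0615]
eef_rot: [[0.71, 0.705, 0.0], [0.705, -0.71, -0.0], [0.0, 0.0, -1.0]]
contact_force: [-1.4, -4.4, 2.1]
opening: 0.0362
grip_force: 60.3
```

arm_command --moves '[{"delta_pos": [-0.2,0,0.5],"turn": [0,0,0],"claw": 38},{"delta_pos": [-0.2,0,1],"turn": [0,0,0],"claw": 38},{"delta_pos": [-0.2,0,1],"turn": [0,0,0],"claw": 38}]'

```text
t: 21.72
eef_pos: [0.5385, -0.3377, 0.0606]
eef_rot: [[0.71, 0.705, 0.0], [0.705, -0.71, -0.0], [0.0, 0.0, -1.0]]
contact_force: [-1.1, -3.7, 2.6]
opening: 0.0364
grip_force: 60.3
```

arm_command --moves '[{"delta_pos": [0,0,0.5],"turn": [0,0,0],"claw": 38},{"delta_pos": [0,0,0.5],"turn": [0,0,0],"claw": 38}]'

```text
t: 21.88
eef_pos: [0.5385, -0.3377, 0.0601]
eef_rot: [[0.71, 0.705, 0.0], [0.705, -0.71, -0.0], [0.0, 0.0, -1.0]]
contact_force: [-0.8, -3.7, 0.8]
opening: 0.0362
grip_force: 60.3
```

arm_command --moves '[{"delta_pos": [-0.2,0.1,0.5],"turn": [0,0,0],"claw": 38},{"delta_pos": [-0.2,0.1,0.5],"turn": [0,0,0],"claw": 38}]'

```text
t: 22.05
eef_pos: [0.5384, -0.3379, 0.0596]
eef_rot: [[0.71, 0.705, 0.0], [0.705, -0.71, 0.0], [0.0, 0.0, -1.0]]
contact_force: [-0.8, -3.0, 1.5]
opening: 0.0364
grip_force: 60.3
```

arm_command --moves '[{"delta_pos": [0,0,0.4],"turn": [0,0,0],"claw": 38},{"delta_pos": [0,0,0.4],"turn": [0,0,0],"claw": 38}]'

```text
t: 22.22
eef_pos: [0.5383, -0.3379, 0.0594]
eef_rot: [[0.71, 0.705, 0.0], [0.705, -0.71, 0.0], [0.0, 0.0, -1.0]]
contact_force: [0.0, -1.8, 3.7]
opening: 0.0364
grip_force: 60.8
```

arm_command --moves '[{"delta_pos": [0,0,0.3],"turn": [0,0,0],"claw": 38},{"delta_pos": [0,0,0.3],"turn": [0,0,0],"claw": 38}]'

```text
t: 22.38
eef_pos: [0.5384, -0.3379, 0.0593]
eef_rot: [[0.709, 0.705, 0.0], [0.705, -0.709, -0.0], [0.0, 0.0, -1.0]]
contact_force: [-2.1, -2.3, 6.4]
opening: 0.0363
grip_force: 61.0
```

The flange is down: force began to rise at the expected height. Releasing and backing off.

arm_command --moves '[{"delta_pos": [0,0,-0.4],"turn": [0,0,0],"claw": 38},{"delta_pos": [0,0,-0.4],"turn": [0,0,0],"claw": 50},{"delta_pos": [0,0,-0.4],"turn": [0,0,0],"claw": 60},{"delta_pos": [0,0,-0.4],"turn": [0,0,0],"claw": 75},{"delta_pos": [0,0,-0.4],"turn": [0,0,0],"claw": 75},{"delta_pos": [0,0,-0.4],"turn": [0,0,0],"claw": 75},{"delta_pos": [0,0,-10],"turn": [0,0,0],"claw": 75},{"delta_pos": [0,0,-30],"turn": [0,0,0],"claw": 75},{"delta_pos": [0,0,-47],"turn": [0,0,0],"claw": 75},{"delta_pos": [0,0,-47],"turn": [0,0,0],"claw": 75},{"delta_pos": [0,0,-47],"turn": [0,0,0],"claw": 75},{"delta_pos": [0,0,-47],"turn": [0,0,0],"claw": 75},{"delta_pos": [0,0,-47],"turn": [0,0,0],"claw": 75},{"delta_pos": [0,0,-47],"turn": [0,0,0],"claw": 75}]'

```text
t: 23.55
eef_pos: [0.5376, -0.3374, 0.1049]
eef_rot: [[0.71, 0.705, -0.002], [0.705, -0.71, 0.001], [-0.0, -0.002, -1.0]]
contact_force: [-1.2, -0.1, -0.9]
opening: 0.0637
grip_force: 0.0
```

```bash
python3 - <<'E'
from h import *
def disc(f,c,r=25):
    x0,y0=int(c[0])-r,int(c[1])-r;im=f['frame'][y0:y0+2*r,x0:x0+2*r]
    g=cv2.cvtColor(im,cv2.COLOR_RGB2GRAY);o=[]
    cs,hi=cv2.findContours((g>130).astype(np.uint8),cv2.RETR_CCOMP,cv2.CHAIN_APPROX_NONE)
    for q,h in zip(cs,hi[0]):
        if h[3]>=0 and len(q)>=20: o.append((np.add(cv2.fitEllipse(q)[0],(x0,y0)),cv2.fitEllipse(q)[1]))
    return o
a=grab('top');b=grab('side');w=grab('wrist');s=manip.state();R=s['eef_rot'];print(s['t'],s['eef_pos'],s['contact_force'],s['opening'])
top=[.5392,-.3367,.083]
A,B=disc(a,proj(a,top)),disc(b,proj(b,top));W=knob(w,220,130,200)
print(A,B,W,sep='\n')
for c,_ in W:
    print('w@.083',onz(w,*c,.083),'w@.090',onz(w,*c,.09))
    for q,_ in A: print('top/wrist',tri(ray(a,*q),ray(w,*c)))
for c,_ in A:
    for q,_ in B: print('top/side',tri(ray(a,*c),ray(b,*q)))
E
```

```text
23.7 [ 0.53787724 -0.33762491  0.10518202] [-0.22555984 -0.68646735 -0.49376225] 0.06402170445634135
[]
[]
[(array([321.64846039, 236.44716644]), (38.37177658081055, 41.72821044921875)), (array([337.6894989 , 208.48790741]), (9.594152450561523, 27.596954345703125))]
w@.083 [ 0.53747486 -0.33504825  0.083     ] w@.090 [ 0.53990112 -0.33268406  0.09      ]
w@.083 [ 0.55825331 -0.32861081  0.083     ] w@.090 [ 0.55979233 -0.3265215   0.09      ]
```

The knob cap, cast onto its home height of 0.083 m, lands within 1 mm of the well as seen by the same camera; a height of 0.090 m would put it 3 mm off. It is seated and the fingers are clear, so I'm handing in.

```bash
python3 -c "
from bench import manip
print(manip.finish_job())"
```

```text
the job is handed in; nothing more can be done
None
```

The knob is back in the well, and the job is handed in at about 24 s of the 61 s: the lugs engaged while turning, the flange bottomed out at the expected height with under 10 N measured, and the gripper is open and clear; no verdict came back, so the evidence is the force readings and one wrist-camera check.

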